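Check the leaf scale and clip its cover on

TASK

Try the leaf scale on the rolling bench: swing its arrest lever all the way over so that the beam drops free onto its stop, then swing the lever all the way back so that the beam is locked level again. Then fit the loose clip cover squarely over the top of the scale's column, press it down past the snap until it sits fully home, and finish while still pressing it down firmly with the gripper: do not let go or lift off at the end. Leave the jar, the glue bottle and the brass weight where they stand.

Things in the scene. Friction and masses are not known exactly. Their poses are not given: they have to be found in the camera images.
- scale: Fixed grey beam scale; place and yaw vary. Origin: on the bench under the column's centre, z up. Base plate x -120 to +70, y -110 to +110 mm, 18 high. Column 50 (x) by 36 (y) mm, top 100 mm above the bench, edges rounded 4 mm. The beam runs along y, 72 mm up, through the column: pan 60 mm across at y = -90, top at 89; counterweight 28 mm across at y = +70 to +104.
- scale_seat (a point): Centre of the column's flat top, 100 mm above the bench; axes as the scale's. The cover's inner underside comes to rest on it. 9 mm below it two smooth sprung steel roller noses, 20 mm long along y, stick out 4 mm from the column's front and back (-x, +x) faces.
- lever (a joint): Arrest lever, rad. 0: leans 0.5 rad from upright towards the scale's -y, beam arrested. 1.0: leans 0.5 rad towards +y, beam released. Both are end stops; it takes about 1 N at the knob and stays where it is left; starts at 0 to 0.08. Pivot axis along the scale's x, at y = +50 mm, 34 mm above the bench.
- lever_knob (a point): Centre of the ball knob, 26 mm across, on a 10 mm rod, 75 mm from the pivot. In the scale's frame at (-102, +14, 100) mm when arrested, (-102, +86, 100) when released. Can be pushed along the scale's y with closed fingers from either side, or pinched from above.
- beam (a joint): Tilt of the beam, rad. 0: level (arrested). Grows as the counterweight end (+y) drops; 0.12 on its stop when released. A cam on the lever's shaft lifts it back to level as the lever returns.
- cover: Loose black clip cover, about 60 g: an upside-down rectangular cap, upright on the bench, rib up, left or right of the scale, yaw within 0.7 rad. Origin: centre of its lower rim, z up. Outside 67 (x) by 46 (y) mm, walls 3, top face at 24 mm. Grip rib on top 40 mm long (y), 12 thick (x), from 24 to 48 mm. Fits the column with its x along the scale's x, either way round, 2 mm play each side.
- cover_under (a point): Centre of the underside of the cover's top plate, 20 mm above its origin; on scale_seat when home. Lips inside the foot of the two x walls meet the noses when this is about 14 mm above the seat; passing them takes about 12 N (8 to 18), then the force drops and the cover goes down to a hard stop on the column's top.
- jar: Bystander: lidded glass jar, 72 mm across, 100 mm high, on the other side of the scale from the cover; origin at the centre of its base.
- glue_bottle: Bystander: clear glue bottle, 44 mm across, 120 mm high, behind the scale; origin at the centre of its base.
- weight: Bystander: brass check weight, 40 mm across, 50 mm high, behind the scale; origin at the centre of its base.
Mind the look-alikes: they are no part of the job. Of the things like the cover, leave any that is pink or purple; of the rest the smaller one is meant.

How it is judged:
By the outcome, as a careful person would: the job done as asked, in the order asked, and still so for the second after the job is handed in, while the arm keeps its last pose, push and grip.
It also fails if it takes over 67 s, if anything falls off the work surface, if the arm or the gripper's body presses on something with over 40 N, if the wrist force passes 120 N, or if a joint passes its speed limit or range.

ROBOT

A 6-joint arm with a two-finger parallel gripper is mounted at the origin on the work surface. World frame = base frame: x ahead of the robot, y to its left, z up, the work surface at z = 0. Lengths are in m, angles in degrees, forces in N, time in s.
With the tool pointing down it reaches from about 0.375 to 0.825 m from the base axis. Payload 5.5 kg.
Tool frame: the origin (TCP) lies on the centre line of the jaws, within the pads' length; the fingertips stand 17 mm ahead of it and the grasp point (between the pads) lies 2 mm behind it (r.tcp_to_tips is the distance from the TCP to the fingertips, in m); z points along the fingers, y is the line along which they close (so a half turn about z gives the same grasp; the last joint's range is limited). The gripper opens to 85 mm and grips with 20 to 120 N. Pads are 22 mm wide; open, the fingers measure 114 mm over their backs; the gripper's body (76 mm by 85 mm) begins 54 mm behind the grasp point. The pads swing forward as they close: fully open they stand 13 mm farther back than shut.
Start: joints at [-76.261, 17.962, -2.699, 69.339, 0, 90], TCP at [0.143, -0.583, 0.248] pointing down, gripper open.
Joint ranges: [-152.73, 152.73], [-39.44, 99.34], [-58.76, 71.6], [-118.89, 123.64], [-81.53, 83.1], [-180, 180]. Speed limits (degrees/s): [136.94, 136.94, 172.46, 180, 180, 180].

INTERFACE

Orientations are given as [roll, pitch, yaw] about the fixed x, y, z axes, in that order (R = Rz(yaw) Ry(pitch) Rx(roll)).
In Python, from workcell import r gives the robot as it stands.
- The arm moves only by the tool move_arm, never from a script. Its argument "moves" is a list of rows, each an object with "delta_pos": the shift along the tool's x, y, z in cm, a list of three; "turn": the turn, a rotation vector about the tool's x, y, z in degrees, a list of three; "jaw": the opening, from -1 (shut) to 1 (fully open). In form: [{"delta_pos": [dx, dy, dz], "turn": [rx, ry, rz], "jaw": jaw}, ...]. A call has exactly 8 rows; each row shifts and turns the commanded pose from where the row before left it, along the tool's axes as they then stand; what a row does not reach is not made up. A row lasts 1/12 s, in which the tool goes at most 41.7 mm and 7.16 degrees, less where a joint would pass 70% of its speed; a pose out of reach is approached as far as the arm can. A call with a gripper value outside its range is refused whole. The fingers move at their own pace and stop on an object; the grip force is fixed at half the most. Time passes only in rows, so rows that do not move let the fingers close, or fill a call up. It gives the time, the measured TCP pose, the force, the opening and the grip force at its end, in the units of the state.
- r.sense(): the state, without advancing time (a new reading comes with each control period).
- r.capture(name): name is "side" or "top"; returns (picture, depth): 400x640x3 uint8, blue, green, red; 400x640 float32, m along the optical axis (not along the pixel's ray), 0 where there is no reading.
- r.camera_params(name): a dict with "fovy" (degrees; the focal length in pixels is half the picture's height over the tangent of half this angle, whatever the lens; pixels are square), "cx", "cy" (the principal point, pixels), "R" (3x3) and "t" (3): a world point X has camera coordinates R X + t. Camera axes: x right, y down, z forward; pixel columns grow to the right and rows downward; lengths in m; the calibration is good to about 2 mm. A picture is of the moment at which its call begins. camera_params takes no time and is no camera call.
- r.job_done(): hands the job in; it is judged then, once.
Trained networks look in the newest picture that a camera, given by its name, has taken for a name from the list of things; names that differ only in an ending like _2 or _b are one class to them, and where a whole thing is asked for, a point or a joint stands for the part that bears it (a point fixed in the world has none). Each returns a list of dicts, best first, with "confidence" (0 to 1); they miss things now and then, are a little off and sometimes report something else, mostly with a low value. They report only what shows in the picture. A call takes as long as a camera call. They do not tell look-alikes from the thing itself.
- r.cut_out(name, camera): "pixels" (400x640 bool, what is visible of it) and "location" ([column, row] in pixels, amid what is visible of it).
- r.pinpoint(name, camera): "location" ([column, row] in pixels: a listed point, or the origin of a listed thing).
The state is a dict: "clock": time; "q": joint angles; "dq": joint speeds; "effort": joint torques, N m; "tcp_pos": TCP position; "tcp_rot": TCP orientation; "ft_force": force on the tool from outside, world axes, zero at the start; "wrist_torque": the same for the moment, N m; "gripper_width": finger opening in m; "grasp_force": force on a finger pad.
Only numpy, scipy, OpenCV 4.12 (cv2) and the standard library are available. Lean on these libraries where they do the work, as an engineer would, in place of code of your own. Each camera call takes 0.05 s, during which the arm holds its last target. There are 200 camera calls.

## Working session

There is one attempt and no reset: what is moved stays moved. The work goes in short steps, Python scripts to look and compute and a tool call to move; the robot and the scene stay as the last step left them, time stands still between calls to the robot, and variables do not carry over. Pictures are saved under pics/ and viewed, at most 10 in all, crops included, and the job is handed in when it is done.

Besides the shell and the picture viewer there is one more tool, called by a JSON object that holds its "name" and its "arguments". move_arm: Moves the arm, as the interface text tells. Its arguments: {"type":"object","properties":{"moves":{"type":"array"}},"required":["moves"]}

```bash
mkdir -p pics; ls; cat > h.py <<'E'
import numpy as np, cv2
from workcell import r
def cam(n):
    p=r.camera_params(n); f=200/np.tan(np.radians(p['fovy'])/2)
    return f,p['cx'],p['cy'],np.array(p['R']),np.array(p['t'])
def onplane(n,uv,z):
    f,cx,cy,R,t=cam(n); d=R.T@np.array([(uv[0]-cx)/f,(uv[1]-cy)/f,1]); c=-R.T@t
    return c+d*(z-c[2])/d[2]
def proj(n,X):
    f,cx,cy,R,t=cam(n); c=np.asarray(X)@R.T+t
    return np.stack([f*c[...,0]/c[...,2]+cx,f*c[...,1]/c[...,2]+cy],-1)
def cloud(n,depth):
    f,cx,cy,R,t=cam(n); v,u=np.mgrid[:400,:640]
    P=np.stack([(u-cx)/f*depth,(v-cy)/f*depth,depth],-1)
    return (P-t)@R
E
python3 - <<'E'
from h import *
np.set_printoptions(precision=4,suppress=True)
for n in ('top','side'):
    im,d=r.capture(n); cv2.imwrite(f'pics/{n}0.png',im); np.save(f'{n}0.npy',d)
    f,cx,cy,R,t=cam(n); print(n,f,cx,cy,-R.T@t,R[2])
    for k in ('scale_seat','lever_knob','cover','cover_under','scale','jar','weight','glue_bottle'):
        print(k,[(np.round(x['location']),round(x['confidence'],2)) for x in r.pinpoint(k,n)])
    print('cut',[(np.round(x['location']),x['pixels'].sum(),round(x['confidence'],2)) for x in r.cut_out('cover',n)])
print(r.sense())
E
```

```text
pics
top 400.9357764332556 316.1286745873876 200.11225911173656 [ 0.3585 -0.0311  1.1224] [ 0.1908  0.0013 -0.9816]
scale_seat [(array([295., 193.]), 0.92)]
lever_knob [(array([286., 233.]), 0.66)]
cover [(array([409., 239.]), 0.9), (array([438., 196.]), 0.78), (array([372., 229.]), 0.74), (array([398., 286.]), 0.58)]
cover_under [(array([416., 239.]), 0.81), (array([441., 196.]), 0.81), (array([398., 282.]), 0.75), (array([233., 140.]), 0.46)]
scale [(array([298., 198.]), 0.88)]
jar [(array([213., 243.]), 0.93)]
weight [(array([392., 137.]), 0.53)]
glue_bottle [(array([233., 138.]), 0.7)]
cut [(array([440., 197.]), np.int64(837), 0.85), (array([415., 237.]), np.int64(427), 0.84), (array([370., 227.]), np.int64(385), 0.67), (array([400., 286.]), np.int64(807), 0.62)]
side 441.2807543616097 317.6921298298742 204.1694893110211 [0.3261 0.6268 0.814 ] [ 0.2207 -0.6497 -0.7274]
scale_seat [(array([301., 216.]), 0.75), (array([304., 242.]), 0.74)]
lever_knob [(array([342., 228.]), 0.61)]
cover [(array([349., 187.]), 0.98), (array([336., 139.]), 0.74), (array([413., 183.]), 0.68), (array([3
[... 310 characters left out ...]
372., 160.]), np.int64(496), 0.79), (array([416., 177.]), np.int64(890), 0.79), (array([336., 134.]), np.int64(741), 0.76), (array([350., 185.]), np.int64(508), 0.72), (array([308., 201.]), np.int64(812), 0.41)]
{'clock': 1.0, 'q': array([-76.26  ,  17.9615,  -2.6981,  69.3389,   0.0006,  89.9988]), 'dq': array([ 0.0427, -0.0452, -0.0604, -0.0319,  0.0235, -0.0633]), 'effort': array([ -0.001 , -53.9468,  34.0057,   0.0016,  -0.    ,   0.    ]), 'tcp_pos': array([ 0.1425, -0.5828,  0.2483]), 'tcp_rot': array([179.9985,  -0.0006,  13.7412]), 'ft_force': array([0.0725, 0.0836, 0.3162]), 'wrist_torque': array([ 0.0091, -0.0081, -0.0358]), 'grasp_force': 0.0, 'gripper_width': 0.08523124302707351}
```

```bash
python3 - <<'E'
import cv2
a=cv2.imread('pics/top0.png')[90:330,170:490]; cv2.imwrite('pics/t_c.png',cv2.resize(a,(800,600),interpolation=3))
a=cv2.imread('pics/side0.png')[110:380,170:490]; cv2.imwrite('pics/s_c.png',cv2.resize(a,(711,600),interpolation=3))
E
```

```text
(no output)
```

View pics/t_c.png

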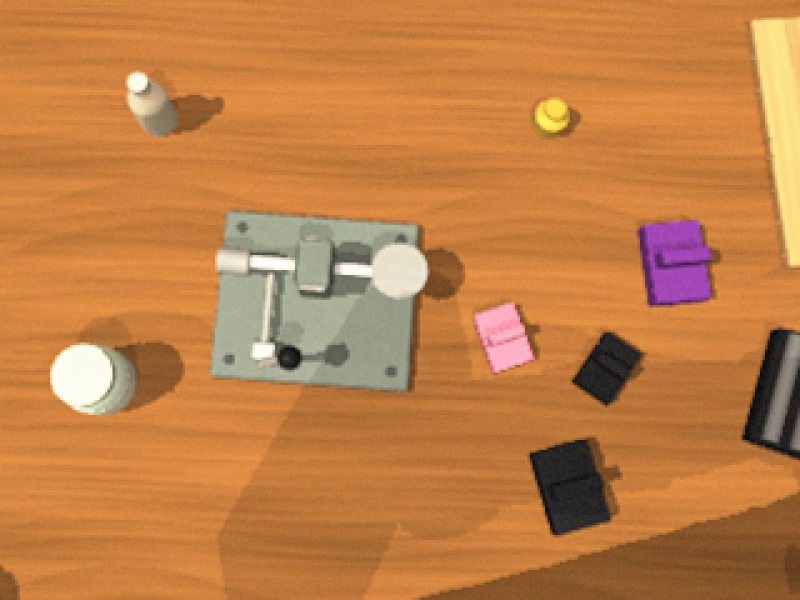

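View pics/s_c.png

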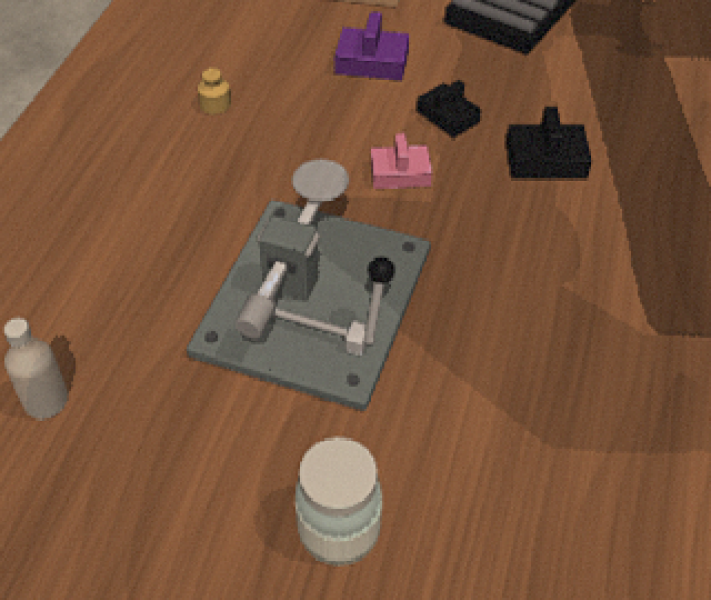

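The top view shows the scale with its column top at about (295,195) and the knob at (285,232). Candidates for the cover are pink (372,225), purple (440,195), large black (398,285) and small black (413,237). Pink and purple are ruled out and the smaller of the other two is meant, so I choose the small black one.

```bash
cat > m.py <<'E'
from h import *
np.set_printoptions(precision=4,suppress=True)
def rect(P):
    (c,s,a)=cv2.minAreaRect((P[:,:2]*1000).astype(np.float32)); return np.round(c,1),np.round(s,1),round(a,1)
E
python3 - <<'E'
from m import *
im=cv2.imread('pics/top0.png')
for n in ('top','side'):
    P=cloud(n,np.load(n+'0.npy')); ok=np.load(n+'0.npy')>0
    seat=onplane('top',(295,193),.1)
    D=np.hypot(P[...,0]-seat[0],P[...,1]-seat[1])
    print(n,'bench',np.median(P[(D<.3)&(D>.2)&ok][:,2]))
    z=P[...,2]
    for nm,lo,hi,c,rad in (('plate',.012,.024,seat,.17),('coltop',.094,.106,seat,.035),('pan',.084,.094,seat+[0,-.09,0],.05),('knob',.085,.118,onplane('top',(286,233),.1),.022),
        ('covertop',.018,.03,onplane('top',(413,237),.024),.06),('rib',.04,.056,onplane('top',(413,237),.048),.04),('covall',.012,.06,onplane('top',(413,237),.024),.06)):
        m=ok&(z>lo)&(z<hi)&(np.hypot(P[...,0]-c[0],P[...,1]-c[1])<rad); Q=P[m]
        if len(Q)>5: print(nm,len(Q),Q.mean(0),rect(Q))
for n,k in (('top',(409,239)),('side',(372,164))): print('cov',onplane(n,k,0))
for n,k in (('top',(416,239)),('side',(375,154))): print('covu',onplane(n,k,.02))
for n,k in (('top',(295,193)),('side',(301,216))): print('seat',onplane(n,k,.1))
for n,k in (('top',(286,233)),('side',(342,228))): print('knob',onplane(n,k,.1))
x=im[215:260,390:435]; cv2.imwrite('pics/cc.png',cv2.resize(x,(450,450),interpolation=3))
E
```

```text
top bench -0.0008470920816833624
plate 3944 [0.5366 0.0266 0.0169] (array([545.1,  25.5]), array([219.2, 190.1]), 87.4)
coltop 264 [0.5694 0.0244 0.0984] (array([570.1,  23.4]), array([53.9, 36.6]), 1.3)
pan 385 [ 0.5658 -0.0653  0.088 ] (array([565.3, -66.1]), array([57.4, 57.9]), 1.6)
knob 77 [0.4681 0.045  0.1088] (array([468.8,  45.5]), array([23.6, 23.3]), 48.1)
covertop 320 [ 0.4767 -0.2983  0.0227] (array([ 477.8, -299.8]), array([46. , 67.8]), 57.5)
rib 70 [ 0.4771 -0.2993  0.0462] (array([ 476.9, -299.4]), array([38.9, 12.2]), 59.5)
covall 425 [ 0.4762 -0.2979  0.0267] (array([ 477.7, -299.8]), array([46. , 67.9]), 57.5)
side bench -0.0011771025329986517
plate 4602 [0.5388 0.047  0.0165] (array([547.7,  30.5]), array([222.8, 189.7]), 87.5)
coltop 298 [0.5717 0.0308 0.0979] (array([572.2,  29.3]), array([36.5, 55.4]), 85.0)
pan 378 [ 0.5683 -0.0597  0.0874] (array([568.1, -60.2]), array([58.6, 58.6]), 56.4)
knob 135 [0.4708 0.0551 0.1043] (array([471.1,  51.6]), array([23.1, 23.4]), 46.9)
covertop 233 [ 0.4778 -0.2879  0.0223] (array([ 480.1, -294.4]), array([48.8, 69.2]), 57.9)
rib 59 [ 0.4798 -0.2933  0.0452] (array([ 480. , -293.3]), array([39.9, 13.4]), 57.5)
covall 377 [ 0.4784 -0.2876  0.0261] (array([ 480.2, -294.4]), array([49. , 69.4]), 57.6)
cov [ 0.4736 -0.2931  0.    ]
cov [ 0.4759 -0.2893  0.    ]
covu [ 0.4722 -0.3077  0.02  ]
covu [ 0.4737 -0.3097  0.02  ]
seat [0.5745 0.0258 0.1   ]
seat [0.5666 0.0333 0.1   ]
knob [0.4693 0.0446 0.1   ]
knob [0.4724 0.0401 0.1   ]
```

View pics/cc.png

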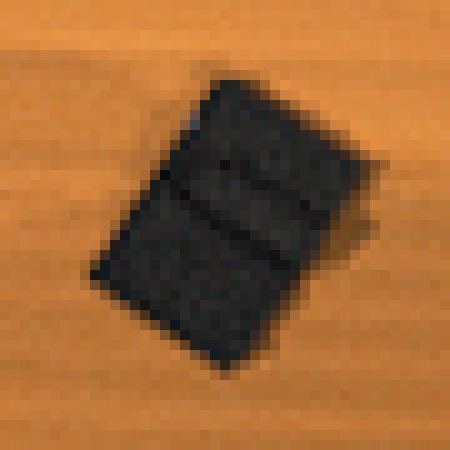

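The crop shows a plain small black cover with its rib at 45 to 58°, and depth gives 46x68 mm with a 12 mm rib, so the choice is right. Next I plan the approach to straddle the knob with half-open jaws.

```bash
cat >> m.py <<'E'
def plan(wps):
    """wps: list of (x,y,z,yaw,nrows); prints tool-frame rows in cm / deg, from the measured pose"""
    s=r.sense(); p=np.array(s['tcp_pos']); yaw=s['tcp_rot'][2]; print('at',p,s['tcp_rot'],'q6',s['q'][5],'F',s['ft_force'],'t',round(s['clock'],2))
    i=0
    for x,y,z,ty,n in wps:
        d=(np.array([x,y,z])-p)/n; dy=((ty-yaw+180)%360-180)/n
        for k in range(n):
            a=np.radians(yaw); c,sn=np.cos(a),np.sin(a)
            print(i//8,i%8,np.round([100*(c*d[0]+sn*d[1]),100*(sn*d[0]-c*d[1]),-100*d[2]],2),round(-dy,2)); i+=1
            p=p+d; yaw+=dy
E
python3 - <<'E'
from m import *
print({k:v for k,v in r.camera_params('top').items() if k not in('R','t')})
print('jar',onplane('top',(213,243),0),'glue',onplane('top',(233,138),0))
plan([(.45,-.30,.25,13.74+82,12),(.470,.048,.25,177.3,12)])
E
```

```text
{'fovy': 53.0230706205006, 'cx': 316.1286745873876, 'cy': 200.11225911173656}
jar [0.4461 0.2544 0.    ] glue [0.7551 0.2199 0.    ]
at [ 0.1425 -0.5828  0.2483] [179.9985  -0.0006  13.7412] q6 89.99881991915923 F [0.0725 0.0836 0.3162] t 1.0
0 0 [ 3.05 -1.68 -0.01] -6.83
0 1 [ 3.23 -1.31 -0.01] -6.83
0 2 [ 3.36 -0.91 -0.01] -6.83
0 3 [ 3.44 -0.51 -0.01] -6.83
0 4 [ 3.48 -0.09 -0.01] -6.83
0 5 [ 3.47  0.32 -0.01] -6.83
0 6 [ 3.4   0.73 -0.01] -6.83
0 7 [ 3.29  1.13 -0.01] -6.83
1 0 [ 3.13  1.52 -0.01] -6.83
1 1 [ 2.93  1.88 -0.01] -6.83
1 2 [ 2.69  2.21 -0.01] -6.83
1 3 [ 2.41  2.52 -0.01] -6.83
1 4 [2.87 0.46 0.  ] -6.8
1 5 [2.79 0.79 0.  ] -6.8
1 6 [2.68 1.12 0.  ] -6.8
1 7 [2.53 1.43 0.  ] -6.8
2 0 [2.34 1.72 0.  ] -6.8
2 1 [2.12 1.98 0.  ] -6.8
2 2 [1.87 2.22 0.  ] -6.8
2 3 [1.6  2.43 0.  ] -6.8
2 4 [1.3 2.6 0. ] -6.8
2 5 [0.98 2.73 0.  ] -6.8
2 6 [0.65 2.83 0.  ] -6.8
2 7 [0.31 2.89 0.  ] -6.8
```

{"name": "move_arm", "arguments": {"moves": [{"delta_pos": [3.05, -1.7, 0], "turn": [0, 0, -6.8], "jaw": 0.15}, {"delta_pos": [3.2, -1.3, 0], "turn": [0, 0, -6.8], "jaw": 0.15}, {"delta_pos": [3.4, -0.9, 0], "turn": [0, 0, -6.8], "jaw": 0.15}, {"delta_pos": [3.4, -0.5, 0], "turn": [0, 0, -6.8], "jaw": 0.15}, {"delta_pos": [3.5, -0.1, 0], "turn": [0, 0, -6.8], "jaw": 0.15}, {"delta_pos": [3.5, 0.3, 0], "turn": [0, 0, -6.8], "jaw": 0.15}, {"delta_pos": [3.4, 0.7, 0], "turn": [0, 0, -6.8], "jaw": 0.15}, {"delta_pos": [3.3, 1.1, 0], "turn": [0, 0, -6.8], "jaw": 0.15}]}}

```text
clock: 1.67
tcp_pos: [0.3484, -0.3927, 0.2485]
tcp_rot: [180.0, 0.0, 68.5]
ft_force: [-0.1, 0.0, 0.2]
gripper_width: 0.0493
grasp_force: 0.0
```

{"name": "move_arm", "arguments": {"moves": [{"delta_pos": [3.1, 1.5, 0], "turn": [0, 0, -6.8], "jaw": 0.15}, {"delta_pos": [2.9, 1.9, 0], "turn": [0, 0, -6.8], "jaw": 0.15}, {"delta_pos": [2.7, 2.2, 0], "turn": [0, 0, -6.8], "jaw": 0.15}, {"delta_pos": [2.4, 2.5, 0], "turn": [0, 0, -6.8], "jaw": 0.15}, {"delta_pos": [2.9, 0.5, 0], "turn": [0, 0, -6.8], "jaw": 0.15}, {"delta_pos": [2.8, 0.8, 0], "turn": [0, 0, -6.8], "jaw": 0.15}, {"delta_pos": [2.7, 1.1, 0], "turn": [0, 0, -6.8], "jaw": 0.15}, {"delta_pos": [2.5, 1.4, 0], "turn": [0, 0, -6.8], "jaw": 0.15}]}}

```text
clock: 2.33
tcp_pos: [0.4576, -0.1832, 0.2483]
tcp_rot: [180.0, -0.0, 122.9]
ft_force: [0.5, -0.7, 0.0]
gripper_width: 0.0494
grasp_force: 0.0
```

{"name": "move_arm", "arguments": {"moves": [{"delta_pos": [2.3, 1.7, 0], "turn": [0, 0, -6.8], "jaw": 0.15}, {"delta_pos": [2.1, 2.0, 0], "turn": [0, 0, -6.8], "jaw": 0.15}, {"delta_pos": [1.9, 2.2, 0], "turn": [0, 0, -6.8], "jaw": 0.15}, {"delta_pos": [1.6, 2.4, 0], "turn": [0, 0, -6.8], "jaw": 0.15}, {"delta_pos": [1.3, 2.6, 0], "turn": [0, 0, -6.8], "jaw": 0.15}, {"delta_pos": [1.0, 2.7, 0], "turn": [0, 0, -6.8], "jaw": 0.15}, {"delta_pos": [0.6, 2.8, 0], "turn": [0, 0, -6.8], "jaw": 0.15}, {"delta_pos": [0.3, 2.9, 0], "turn": [0, 0, -6.8], "jaw": 0.15}]}}

```text
clock: 3.0
tcp_pos: [0.4726, 0.0474, 0.2485]
tcp_rot: [180.0, 0.0, 177.3]
ft_force: [0.5, -0.4, 0.5]
gripper_width: 0.0492
grasp_force: 0.0
```

{"name": "move_arm", "arguments": {"moves": [{"delta_pos": [0, 0, 2.5], "turn": [0, 0, 0], "jaw": 0.15}, {"delta_pos": [0, 0, 2.5], "turn": [0, 0, 0], "jaw": 0.15}, {"delta_pos": [0, 0, 2.5], "turn": [0, 0, 0], "jaw": 0.15}, {"delta_pos": [0, 0, 2], "turn": [0, 0, 0], "jaw": 0.15}, {"delta_pos": [0, 0, 0], "turn": [0, 0, 0], "jaw": 0.15}, {"delta_pos": [0, 0, 0], "turn": [0, 0, 0], "jaw": 0.15}, {"delta_pos": [0, 0, 0], "turn": [0, 0, 0], "jaw": 0.15}, {"delta_pos": [0, 0, 0], "turn": [0, 0, 0], "jaw": 0.15}]}}

```text
clock: 3.67
tcp_pos: [0.4739, 0.046, 0.1549]
tcp_rot: [180.0, 0.2, 176.9]
ft_force: [0.3, 0.6, 0.0]
gripper_width: 0.0491
grasp_force: 0.0
```

```bash
python3 - <<'E'
from m import *
im,d=r.capture('side'); np.save('side1.npy',d)
T=np.array(r.sense()['tcp_pos']); print(T, r.tcp_to_tips)
u=proj('side',T).astype(int); print(u, proj('side',T+[0,0,-.017]))
c=im[u[1]-70:u[1]+90,u[0]-100:u[0]+100].copy(); cv2.imwrite('pics/k1.png',cv2.resize(c,(750,600),interpolation=3))
E
```

```text
[0.4739 0.046  0.1549] 0.017
[341 212] [340.9343 217.9631]
```

View pics/k1.png

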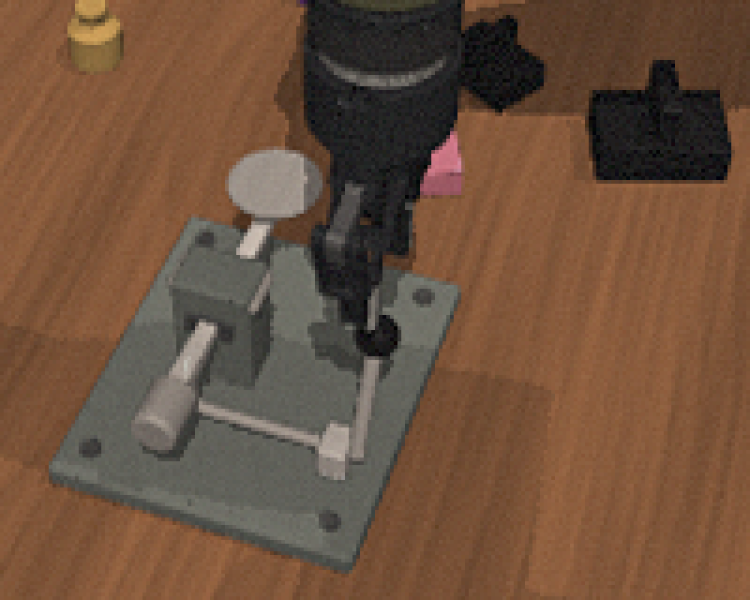

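The side view shows the fingers above the knob (crop 377,335), one on each side along y. I go down now.

{"name": "move_arm", "arguments": {"moves": [{"delta_pos": [0.3, 0.2, 0], "turn": [0, 0, 0], "jaw": 0.15}, {"delta_pos": [0, 0, 1], "turn": [0, 0, 0], "jaw": 0.15}, {"delta_pos": [0, 0, 1], "turn": [0, 0, 0], "jaw": 0.15}, {"delta_pos": [0, 0, 1], "turn": [0, 0, 0], "jaw": 0.15}, {"delta_pos": [0, 0, 1], "turn": [0, 0, 0], "jaw": 0.15}, {"delta_pos": [0, 0, 1], "turn": [0, 0, 0], "jaw": 0.15}, {"delta_pos": [0, 0, 0.3], "turn": [0, 0, 0], "jaw": 0.15}, {"delta_pos": [0, 0, 0], "turn": [0, 0, 0], "jaw": 0.15}]}}

```text
clock: 4.38
tcp_pos: [0.4686, 0.048, 0.0988]
tcp_rot: [-180.0, -0.2, 176.9]
ft_force: [0.4, -0.2, -1.7]
gripper_width: 0.0494
grasp_force: 0.0
```

{"name": "move_arm", "arguments": {"moves": [{"delta_pos": [0, 0.9, 0], "turn": [0, 0, 0], "jaw": 0.15}, {"delta_pos": [0, 0.9, 0], "turn": [0, 0, 0], "jaw": 0.15}, {"delta_pos": [0, 0.9, 0], "turn": [0, 0, 0], "jaw": 0.15}, {"delta_pos": [0, 0.9, 0], "turn": [0, 0, 0], "jaw": 0.15}, {"delta_pos": [0, 0.9, 0], "turn": [0, 0, 0], "jaw": 0.15}, {"delta_pos": [0, 0.9, 0], "turn": [0, 0, 0], "jaw": 0.15}, {"delta_pos": [0, 0.9, 0], "turn": [0, 0, 0], "jaw": 0.15}, {"delta_pos": [0, 0.9, 0], "turn": [0, 0, 0], "jaw": 0.15}]}}

```text
clock: 5.05
tcp_pos: [0.4735, 0.1212, 0.1002]
tcp_rot: [180.0, -0.0, 177.0]
ft_force: [0.4, -0.7, -0.8]
gripper_width: 0.049
grasp_force: 0.5
```

{"name": "move_arm", "arguments": {"moves": [{"delta_pos": [0, 0.2, 0], "turn": [0, 0, 0], "jaw": 0.15}, {"delta_pos": [0, 0.2, 0], "turn": [0, 0, 0], "jaw": 0.15}, {"delta_pos": [0, 0.2, 0], "turn": [0, 0, 0], "jaw": 0.15}, {"delta_pos": [0, 0, 0], "turn": [0, 0, 0], "jaw": 0.15}, {"delta_pos": [0, 0, 0], "turn": [0, 0, 0], "jaw": 0.15}, {"delta_pos": [0, 0, 0], "turn": [0, 0, 0], "jaw": 0.15}, {"delta_pos": [0, 0, 0], "turn": [0, 0, 0], "jaw": 0.15}, {"delta_pos": [0, 0, 0], "turn": [0, 0, 0], "jaw": 0.15}]}}

```text
clock: 5.72
tcp_pos: [0.474, 0.1259, 0.1004]
tcp_rot: [180.0, 0.0, 176.9]
ft_force: [0.1, -0.0, 0.3]
gripper_width: 0.0496
grasp_force: 0.0
```

{"name": "move_arm", "arguments": {"moves": [{"delta_pos": [0, 0.2, 0], "turn": [0, 0, 0], "jaw": 0.15}, {"delta_pos": [0, 0, 0], "turn": [0, 0, 0], "jaw": 0.15}, {"delta_pos": [0, 0.2, 0], "turn": [0, 0, 0], "jaw": 0.15}, {"delta_pos": [0, 0, 0], "turn": [0, 0, 0], "jaw": 0.15}, {"delta_pos": [0, 0.2, 0], "turn": [0, 0, 0], "jaw": 0.15}, {"delta_pos": [0, 0, 0], "turn": [0, 0, 0], "jaw": 0.15}, {"delta_pos": [0, 0, 0], "turn": [0, 0, 0], "jaw": 0.15}, {"delta_pos": [0, 0, 0], "turn": [0, 0, 0], "jaw": 0.15}]}}

```text
clock: 6.38
tcp_pos: [0.474, 0.1293, 0.1]
tcp_rot: [-179.6, 0.0, 176.9]
ft_force: [0.2, -10.6, 0.2]
gripper_width: 0.0489
grasp_force: 5.2
```

```bash
python3 - <<'E'
from m import *
im,d=r.capture('side')
c=im[150:330,220:420].copy(); cv2.imwrite('pics/k2.png',cv2.resize(c,(666,600),interpolation=3))
print(r.sense()['ft_force'])
E
```

```text
[  0.3005 -10.1878   0.0723]
```

View pics/k2.png

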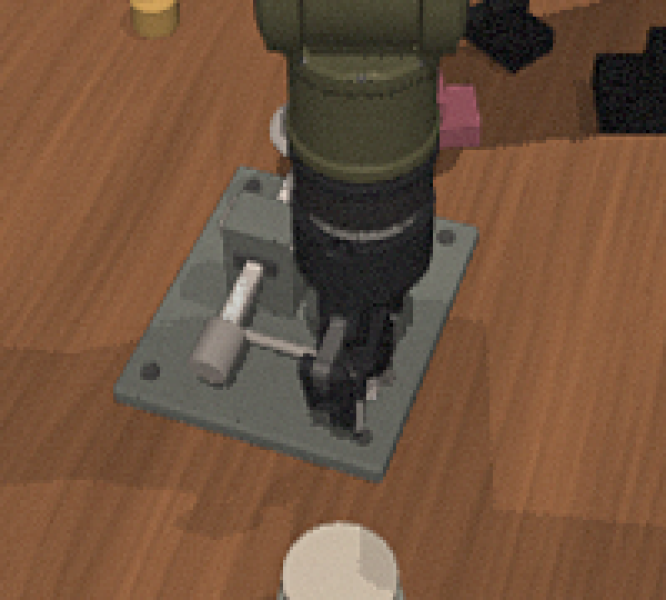

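The counterweight end has dropped (crop 215,355), and the 10 N reading means the lever is on its stop. Now I swing it back.

{"name": "move_arm", "arguments": {"moves": [{"delta_pos": [0, -1.1, 0], "turn": [0, 0, 0], "jaw": 0.15}, {"delta_pos": [0, -1.1, 0], "turn": [0, 0, 0], "jaw": 0.15}, {"delta_pos": [0, -1.1, 0], "turn": [0, 0, 0], "jaw": 0.15}, {"delta_pos": [0, -1.1, 0], "turn": [0, 0, 0], "jaw": 0.15}, {"delta_pos": [0, -1.1, 0], "turn": [0, 0, 0], "jaw": 0.15}, {"delta_pos": [0, -1.1, 0], "turn": [0, 0, 0], "jaw": 0.15}, {"delta_pos": [0, -1.1, 0], "turn": [0, 0, 0], "jaw": 0.15}, {"delta_pos": [0, -1.1, 0], "turn": [0, 0, 0], "jaw": 0.15}]}}

```text
clock: 7.1
tcp_pos: [0.4694, 0.0428, 0.1002]
tcp_rot: [-180.0, -0.0, 176.9]
ft_force: [1.3, 1.5, -1.3]
gripper_width: 0.0488
grasp_force: 0.9
```

{"name": "move_arm", "arguments": {"moves": [{"delta_pos": [0, -0.2, 0], "turn": [0, 0, 0], "jaw": 0.15}, {"delta_pos": [0, -0.2, 0], "turn": [0, 0, 0], "jaw": 0.15}, {"delta_pos": [0, -0.2, 0], "turn": [0, 0, 0], "jaw": 0.15}, {"delta_pos": [0, -0.2, 0], "turn": [0, 0, 0], "jaw": 0.15}, {"delta_pos": [0, -0.1, 0], "turn": [0, 0, 0], "jaw": 0.15}, {"delta_pos": [0, 0, 0], "turn": [0, 0, 0], "jaw": 0.15}, {"delta_pos": [0, 0, 0], "turn": [0, 0, 0], "jaw": 0.15}, {"delta_pos": [0, 0, 0], "turn": [0, 0, 0], "jaw": 0.15}]}}

```text
clock: 7.77
tcp_pos: [0.4692, 0.0352, 0.1004]
tcp_rot: [-180.0, 0.0, 177.0]
ft_force: [-0.2, 0.3, -0.2]
gripper_width: 0.0495
grasp_force: 0.0
```

{"name": "move_arm", "arguments": {"moves": [{"delta_pos": [0, -0.2, 0], "turn": [0, 0, 0], "jaw": 0.15}, {"delta_pos": [0, 0, 0], "turn": [0, 0, 0], "jaw": 0.15}, {"delta_pos": [0, -0.2, 0], "turn": [0, 0, 0], "jaw": 0.15}, {"delta_pos": [0, 0, 0], "turn": [0, 0, 0], "jaw": 0.15}, {"delta_pos": [0, 0, 0], "turn": [0, 0, 0], "jaw": 0.15}, {"delta_pos": [0, 0, 0], "turn": [0, 0, 0], "jaw": 0.15}, {"delta_pos": [0, 0, 0], "turn": [0, 0, 0], "jaw": 0.15}, {"delta_pos": [0, 0, 0], "turn": [0, 0, 0], "jaw": 0.15}]}}

```text
clock: 8.43
tcp_pos: [0.469, 0.033, 0.1003]
tcp_rot: [179.7, -0.0, 177.0]
ft_force: [1.6, 7.9, -2.1]
gripper_width: 0.0492
grasp_force: 4.1
```

Stop reached at +8 N, and the measured travel of 96 mm matches 72 mm plus the two gaps. I back off, lift and check the lever and beam.

{"name": "move_arm", "arguments": {"moves": [{"delta_pos": [0, 0.6, 0], "turn": [0, 0, 0], "jaw": 0.15}, {"delta_pos": [0, 0.6, 0], "turn": [0, 0, 0], "jaw": 0.15}, {"delta_pos": [0, 0, 0], "turn": [0, 0, 0], "jaw": 0.15}, {"delta_pos": [0, 0, -2], "turn": [0, 0, 0], "jaw": 0.15}, {"delta_pos": [0, 0, -3], "turn": [0, 0, 0], "jaw": 0.15}, {"delta_pos": [0, 0, -3], "turn": [0, 0, 0], "jaw": 0.15}, {"delta_pos": [0, 0, -3], "turn": [0, 0, 0], "jaw": 0.15}, {"delta_pos": [0, 0, -3], "turn": [0, 0, 0], "jaw": 0.15}]}}

```text
clock: 9.1
tcp_pos: [0.4692, 0.0429, 0.2418]
tcp_rot: [-180.0, -0.0, 176.9]
ft_force: [0.9, -0.0, 0.1]
gripper_width: 0.0492
grasp_force: 0.0
```

```bash
python3 - <<'E'
from m import *
plan([(.479,-.297,.16,57.5,18),(.479,-.297,.12,57.5,6)])
E
```

```text
at [0.4692 0.0429 0.2418] [-179.9513   -0.0033  176.9423] q6 8.31027583538098 F [ 0.8961 -0.0407  0.0507] t 9.1
0 0 [-0.16 -1.88  0.45] 6.64
0 1 [-0.37 -1.85  0.45] 6.64
0 2 [-0.58 -1.8   0.45] 6.64
0 3 [-0.79 -1.72  0.45] 6.64
0 4 [-0.98 -1.61  0.45] 6.64
0 5 [-1.16 -1.49  0.45] 6.64
0 6 [-1.32 -1.35  0.45] 6.64
0 7 [-1.47 -1.18  0.45] 6.64
1 0 [-1.6  -1.01  0.45] 6.64
1 1 [-1.7  -0.82  0.45] 6.64
1 2 [-1.79 -0.61  0.45] 6.64
1 3 [-1.85 -0.4   0.45] 6.64
1 4 [-1.88 -0.19  0.45] 6.64
1 5 [-1.89  0.03  0.45] 6.64
1 6 [-1.87  0.25  0.45] 6.64
1 7 [-1.83  0.46  0.45] 6.64
2 0 [-1.76  0.67  0.45] 6.64
2 1 [-1.68  0.87  0.45] 6.64
2 2 [-0.   -0.    0.67] -0.0
2 3 [-0.   -0.    0.67] -0.0
2 4 [-0.   -0.    0.67] -0.0
2 5 [-0.   -0.    0.67] -0.0
2 6 [-0.   -0.    0.67] -0.0
2 7 [-0.   -0.    0.67] -0.0
```

{"name": "move_arm", "arguments": {"moves": [{"delta_pos": [-0.2, -1.9, 0.4], "turn": [0, 0, 6.6], "jaw": 0.15}, {"delta_pos": [-0.4, -1.85, 0.4], "turn": [0, 0, 6.6], "jaw": 0.15}, {"delta_pos": [-0.6, -1.8, 0.4], "turn": [0, 0, 6.6], "jaw": 0.15}, {"delta_pos": [-0.8, -1.7, 0.4], "turn": [0, 0, 6.6], "jaw": 0.15}, {"delta_pos": [-1.0, -1.6, 0.4], "turn": [0, 0, 6.6], "jaw": 0.15}, {"delta_pos": [-1.2, -1.5, 0.4], "turn": [0, 0, 6.6], "jaw": 0.5}, {"delta_pos": [-1.3, -1.35, 0.4], "turn": [0, 0, 6.6], "jaw": 0.5}, {"delta_pos": [-1.5, -1.2, 0.4], "turn": [0, 0, 6.6], "jaw": 0.5}]}}

```text
clock: 9.77
tcp_pos: [0.4754, -0.1097, 0.2081]
tcp_rot: [-180.0, 0.0, 123.8]
ft_force: [-0.8, -0.0, 0.1]
gripper_width: 0.064
grasp_force: 0.0
```

{"name": "move_arm", "arguments": {"moves": [{"delta_pos": [-1.6, -1.0, 0.4], "turn": [0, 0, 6.6], "jaw": 0.5}, {"delta_pos": [-1.7, -0.8, 0.4], "turn": [0, 0, 6.6], "jaw": 0.5}, {"delta_pos": [-1.8, -0.6, 0.4], "turn": [0, 0, 6.6], "jaw": 0.5}, {"delta_pos": [-1.85, -0.4, 0.4], "turn": [0, 0, 6.6], "jaw": 0.5}, {"delta_pos": [-1.9, -0.2, 0.4], "turn": [0, 0, 6.6], "jaw": 0.5}, {"delta_pos": [-1.9, 0, 0.4], "turn": [0, 0, 6.6], "jaw": 0.5}, {"delta_pos": [-1.9, 0.25, 0.4], "turn": [0, 0, 6.6], "jaw": 0.5}, {"delta_pos": [-1.8, 0.5, 0.4], "turn": [0, 0, 6.6], "jaw": 0.5}]}}

```text
clock: 10.43
tcp_pos: [0.4811, -0.2612, 0.1761]
tcp_rot: [-180.0, 0.0, 71.0]
ft_force: [1.1, -0.0, 0.7]
gripper_width: 0.0642
grasp_force: 0.0
```

{"name": "move_arm", "arguments": {"moves": [{"delta_pos": [-1.8, 0.7, 0.4], "turn": [0, 0, 6.6], "jaw": 0.5}, {"delta_pos": [-1.7, 0.9, 0.4], "turn": [0, 0, 6.6], "jaw": 0.5}, {"delta_pos": [0, 0, 1], "turn": [0, 0, 0], "jaw": 0.5}, {"delta_pos": [0, 0, 1], "turn": [0, 0, 0], "jaw": 0.5}, {"delta_pos": [0, 0, 1], "turn": [0, 0, 0], "jaw": 0.5}, {"delta_pos": [0, 0, 1], "turn": [0, 0, 0], "jaw": 0.5}, {"delta_pos": [0, 0, 0], "turn": [0, 0, 0], "jaw": 0.5}, {"delta_pos": [0, 0, 0], "turn": [0, 0, 0], "jaw": 0.5}]}}

```text
clock: 11.1
tcp_pos: [0.4825, -0.2974, 0.1274]
tcp_rot: [-179.9, 0.0, 58.2]
ft_force: [0.4, 0.0, 0.0]
gripper_width: 0.0641
grasp_force: 0.0
```

```bash
python3 - <<'E'
from m import *
im,d=r.capture('side'); np.save('side2.npy',d); P=cloud('side',d); z=P[...,2]
seat=np.array([.571,.0285]); 
for nm,lo,hi,c,rad in (('coltop',.094,.106,seat,.035),('pan',.08,.094,seat+[0,-.09],.05),('cw',.065,.1,seat+[0,.09],.03),('knob',.085,.118,np.array([.471,.046]),.025)):
    m=(d>0)&(z>lo)&(z<hi)&(np.hypot(P[...,0]-c[0],P[...,1]-c[1])<rad); Q=P[m]; print(nm,len(Q),Q.mean(0) if len(Q) else '',rect(Q) if len(Q)>5 else '')
plan([(.479,-.297,.044,57.5,8)])
c=im[80:260,280:480].copy(); cv2.imwrite('pics/c2.png',cv2.resize(c,(666,600),interpolation=3))
E
```

```text
coltop 297 [0.5719 0.0309 0.0978] (array([572. ,  29.8]), array([37.6, 56.7]), 87.5)
pan 378 [ 0.5683 -0.0598  0.0873] (array([568.6, -61.7]), array([59.4, 58.1]), 83.6)
cw 238 [0.5746 0.1183 0.0792] (array([576.3, 111. ]), array([45. , 27.8]), 85.5)
knob 131 [0.4708 0.0526 0.1033] (array([470.9,  49.6]), array([23.4, 20.7]), 14.4)
at [ 0.4831 -0.2978  0.1282] [-179.9643    0.0001   58.2086] q6 90.1407790421243 F [ 0.4389 -0.5734 -0.1517] t 11.15
0 0 [-0.02 -0.05  1.05] 0.09
0 1 [-0.02 -0.05  1.05] 0.09
0 2 [-0.02 -0.05  1.05] 0.09
0 3 [-0.02 -0.05  1.05] 0.09
0 4 [-0.02 -0.05  1.05] 0.09
0 5 [-0.02 -0.05  1.05] 0.09
0 6 [-0.02 -0.05  1.05] 0.09
0 7 [-0.02 -0.05  1.05] 0.09
```

View pics/c2.png

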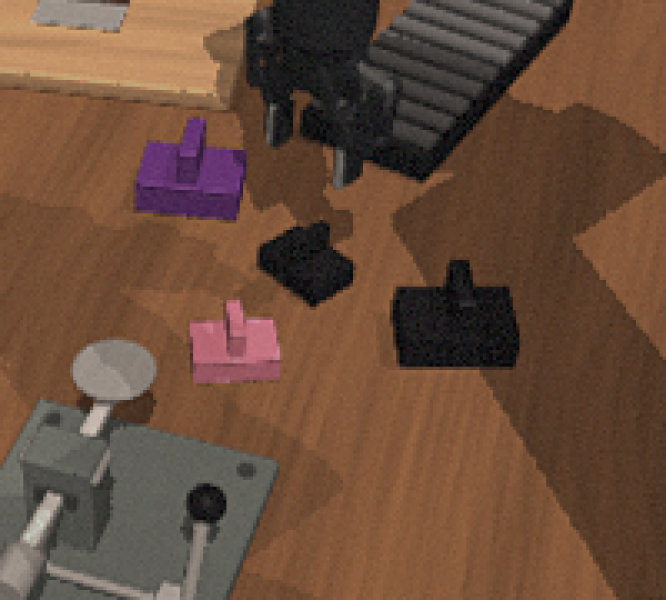

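The side view shows the lever back at its start lean, and the pan height is unchanged, so the beam is level. The gripper is above the small black cover (crop 305,265). Next I check how high the striped thing nearby stands.

```bash
python3 - <<'E'
from m import *
d=np.load('top0.npy');P=cloud('top',d)
m=(d>0)&(abs(P[...,0]-.48)<.12)&(abs(P[...,1]+.40)<.1)&(P[...,2]>.008)&(P[...,2]<.3)&(np.hypot(P[...,0]-.478,P[...,1]+.298)>.05); Q=P[m]; print(len(Q),Q.min(0),Q.max(0))
E
```

```text
1238 [ 0.3882 -0.5     0.0081] [ 0.6    -0.3456  0.0675]
```

{"name": "move_arm", "arguments": {"moves": [{"delta_pos": [-0.1, -0.3, 1.2], "turn": [0, 0, 0.5], "jaw": 0.5}, {"delta_pos": [0, 0, 1.2], "turn": [0, 0, 0], "jaw": 0.5}, {"delta_pos": [0, 0, 1.2], "turn": [0, 0, 0], "jaw": 0.5}, {"delta_pos": [0, 0, 1.2], "turn": [0, 0, 0], "jaw": 0.5}, {"delta_pos": [0, 0, 1.2], "turn": [0, 0, 0], "jaw": 0.5}, {"delta_pos": [0, 0, 1.2], "turn": [0, 0, 0], "jaw": 0.5}, {"delta_pos": [0, 0, 0.6], "turn": [0, 0, 0], "jaw": 0.5}, {"delta_pos": [0, 0, 0], "turn": [0, 0, 0], "jaw": 0.5}]}}

```text
clock: 11.82
tcp_pos: [0.4796, -0.2971, 0.0495]
tcp_rot: [-179.9, 0.0, 57.7]
ft_force: [-0.6, 0.8, -0.2]
gripper_width: 0.0641
grasp_force: 0.0
```

```bash
python3 - <<'E'
from m import *
plan([(.479,-.297,.044,57.5,1)])
E
```

```text
at [ 0.4796 -0.2971  0.0495] [-179.9123    0.0016   57.669 ] q6 90.54891665146117 F [-0.5703  0.7818 -0.1831] t 11.82
0 0 [-0.02 -0.06  0.55] 0.17
```

Going down 5 mm and closing.

{"name": "move_arm", "arguments": {"moves": [{"delta_pos": [0, 0, 0.5], "turn": [0, 0, 0.2], "jaw": 0.5}, {"delta_pos": [0, 0, 0], "turn": [0, 0, 0], "jaw": -0.2}, {"delta_pos": [0, 0, 0], "turn": [0, 0, 0], "jaw": -0.5}, {"delta_pos": [0, 0, 0], "turn": [0, 0, 0], "jaw": -1}, {"delta_pos": [0, 0, 0], "turn": [0, 0, 0], "jaw": -1}, {"delta_pos": [0, 0, 0], "turn": [0, 0, 0], "jaw": -1}, {"delta_pos": [0, 0, 0], "turn": [0, 0, 0], "jaw": -1}, {"delta_pos": [0, 0, 0], "turn": [0, 0, 0], "jaw": -1}]}}

```text
clock: 12.48
tcp_pos: [0.4805, -0.298, 0.046]
tcp_rot: [179.9, -0.0, 57.4]
ft_force: [-0.2, 0.0, 5.6]
gripper_width: 0.0106
grasp_force: 60.6
```

```bash
python3 - <<'E'
from m import *
plan([(.48,-.297,.12,57.5,4),(.571,.0265,.20,87.3,20)])
E
```

```text
at [ 0.4805 -0.298   0.046 ] [179.9342  -0.0036  57.4389] q6 90.75588860459581 F [-0.222   0.0336  5.5741] t 12.48
0 0 [ 0.01 -0.02 -1.85] -0.02
0 1 [ 0.01 -0.02 -1.85] -0.02
0 2 [ 0.01 -0.02 -1.85] -0.02
0 3 [ 0.01 -0.02 -1.85] -0.02
0 4 [ 1.61 -0.49 -0.4 ] -1.49
0 5 [ 1.62 -0.44 -0.4 ] -1.49
0 6 [ 1.63 -0.4  -0.4 ] -1.49
0 7 [ 1.64 -0.36 -0.4 ] -1.49
1 0 [ 1.65 -0.32 -0.4 ] -1.49
1 1 [ 1.66 -0.27 -0.4 ] -1.49
1 2 [ 1.66 -0.23 -0.4 ] -1.49
1 3 [ 1.67 -0.19 -0.4 ] -1.49
1 4 [ 1.67 -0.14 -0.4 ] -1.49
1 5 [ 1.68 -0.1  -0.4 ] -1.49
1 6 [ 1.68 -0.06 -0.4 ] -1.49
1 7 [ 1.68 -0.01 -0.4 ] -1.49
2 0 [ 1.68  0.03 -0.4 ] -1.49
2 1 [ 1.68  0.08 -0.4 ] -1.49
2 2 [ 1.68  0.12 -0.4 ] -1.49
2 3 [ 1.67  0.16 -0.4 ] -1.49
2 4 [ 1.67  0.21 -0.4 ] -1.49
2 5 [ 1.66  0.25 -0.4 ] -1.49
2 6 [ 1.65  0.29 -0.4 ] -1.49
2 7 [ 1.65  0.34 -0.4 ] -1.49
```

Gripped on the rib with the tips resting on its top face (5.6 N). Lift and carry it over.

{"name": "move_arm", "arguments": {"moves": [{"delta_pos": [0, 0, -1.85], "turn": [0, 0, 0], "jaw": -1}, {"delta_pos": [0, 0, -1.85], "turn": [0, 0, 0], "jaw": -1}, {"delta_pos": [0, 0, -1.85], "turn": [0, 0, 0], "jaw": -1}, {"delta_pos": [0, 0, -1.85], "turn": [0, 0, 0], "jaw": -1}, {"delta_pos": [1.6, -0.5, -0.4], "turn": [0, 0, -1.5], "jaw": -1}, {"delta_pos": [1.6, -0.45, -0.4], "turn": [0, 0, -1.5], "jaw": -1}, {"delta_pos": [1.6, -0.4, -0.4], "turn": [0, 0, -1.5], "jaw": -1}, {"delta_pos": [1.65, -0.35, -0.4], "turn": [0, 0, -1.5], "jaw": -1}]}}

```text
clock: 13.15
tcp_pos: [0.4977, -0.2327, 0.1353]
tcp_rot: [-180.0, 0.0, 63.5]
ft_force: [0.6, -0.8, -0.9]
gripper_width: 0.0105
grasp_force: 59.9
```

{"name": "move_arm", "arguments": {"moves": [{"delta_pos": [1.65, -0.3, -0.4], "turn": [0, 0, -1.5], "jaw": -1}, {"delta_pos": [1.65, -0.25, -0.4], "turn": [0, 0, -1.5], "jaw": -1}, {"delta_pos": [1.65, -0.25, -0.4], "turn": [0, 0, -1.5], "jaw": -1}, {"delta_pos": [1.65, -0.2, -0.4], "turn": [0, 0, -1.5], "jaw": -1}, {"delta_pos": [1.65, -0.15, -0.4], "turn": [0, 0, -1.5], "jaw": -1}, {"delta_pos": [1.7, -0.1, -0.4], "turn": [0, 0, -1.5], "jaw": -1}, {"delta_pos": [1.7, -0.05, -0.4], "turn": [0, 0, -1.5], "jaw": -1}, {"delta_pos": [1.7, 0, -0.4], "turn": [0, 0, -1.5], "jaw": -1}]}}

```text
clock: 13.82
tcp_pos: [0.5342, -0.1032, 0.1671]
tcp_rot: [-180.0, 0.0, 75.5]
ft_force: [0.5, 1.0, -0.8]
gripper_width: 0.0105
grasp_force: 59.9
```

{"name": "move_arm", "arguments": {"moves": [{"delta_pos": [1.7, 0.05, -0.4], "turn": [0, 0, -1.5], "jaw": -1}, {"delta_pos": [1.7, 0.1, -0.4], "turn": [0, 0, -1.5], "jaw": -1}, {"delta_pos": [1.7, 0.1, -0.4], "turn": [0, 0, -1.5], "jaw": -1}, {"delta_pos": [1.65, 0.15, -0.4], "turn": [0, 0, -1.5], "jaw": -1}, {"delta_pos": [1.65, 0.2, 0], "turn": [0, 0, -1.5], "jaw": -1}, {"delta_pos": [1.65, 0.25, 0], "turn": [0, 0, -1.5], "jaw": -1}, {"delta_pos": [1.65, 0.3, 0], "turn": [0, 0, -1.5], "jaw": -1}, {"delta_pos": [1.65, 0.35, 0], "turn": [0, 0, -1.5], "jaw": -1}]}}

```text
clock: 14.48
tcp_pos: [0.5707, 0.0262, 0.1829]
tcp_rot: [-180.0, 0.0, 87.5]
ft_force: [-0.4, 0.2, -0.3]
gripper_width: 0.0105
grasp_force: 59.9
```

```bash
python3 - <<'E'
from m import *
s=r.sense(); T=np.array(s['tcp_pos']); print(T,s['tcp_rot'],s['gripper_width'],s['ft_force'])
for n in('side','top'):
    im,d=r.capture(n); np.save(n+'3.npy',d); P=cloud(n,d); z=P[...,2]; zb=T[2]-.046
    cv2.imwrite(f'pics/h_{n}_full.png',im)
    for k in ('cover','cover_under','scale_seat'): print(n,k,[(np.round(x['location'],1),round(x['confidence'],2)) for x in r.pinpoint(k,n)][:5])
    for q in r.cut_out('cover',n):
        m=q['pixels']&(d>0)&(z>zb-.01)&(z<T[2]+.02)
        if m.sum()>60:
            Q=P[m]; t=Q[abs(Q[:,2]-zb-.023)<.005]; print('cov',len(Q),Q.min(0),Q.max(0),len(t),rect(t) if len(t)>5 else '',rect(Q))
im=cv2.imread('pics/h_side_full.png')
u=proj('side',T).astype(int); c=im[u[1]-50:u[1]+100,u[0]-100:u[0]+100]; cv2.imwrite('pics/h.png',cv2.resize(c,(800,600),interpolation=3)); print(u)
E
```

```text
[0.5707 0.0262 0.1829] [-179.9609    0.0054   87.5132] 0.010486830611234624 [-0.3895  0.1783 -0.3435]
side cover [(array([340. , 136.6]), 0.97), (array([345.4, 187.5]), 0.87), (array([412.4, 178.8]), 0.83), (array([299.5, 206. ]), 0.82)]
side cover_under [(array([417.3, 173.4]), 0.94), (array([337.4, 132.9]), 0.83), (array([348.1, 185.2]), 0.73), (array([300.3, 195.9]), 0.67), (array([319.5, 344.8]), 0.62)]
side scale_seat [(array([297.2, 213.4]), 0.74)]
cov 656 [0.5368 0.0047 0.1352] [0.606  0.0539 0.1853] 353 (array([572.,  28.]), array([47.2, 68. ]), 89.2) (array([571.5,  28.4]), array([49. , 68.6]), 87.9)
top cover [(array([370.7, 226.1]), 0.86), (array([436.1, 197.6]), 0.59)]
top cover_under [(array([375.3, 225.3]), 0.86), (array([394.4, 280.5]), 0.83), (array([439.2, 194.4]), 0.62)]
top scale_seat [(array([211.2, 246.4]), 0.28)]
[298 186]
```

View pics/h.png

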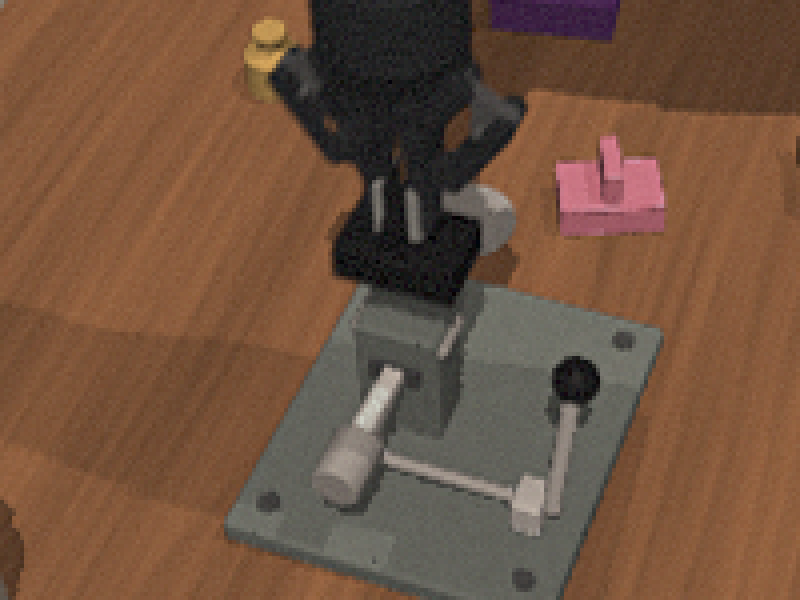

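The side view shows the cover squarely above the column. The same camera puts its centre about 1.5 mm short in y. I correct that and go down to just above the noses.

{"name": "move_arm", "arguments": {"moves": [{"delta_pos": [0.14, 0, 0.6], "turn": [0, 0, 0.1], "jaw": -1}, {"delta_pos": [0, 0, 0.8], "turn": [0, 0, 0], "jaw": -1}, {"delta_pos": [0, 0, 0.8], "turn": [0, 0, 0], "jaw": -1}, {"delta_pos": [0, 0, 0.6], "turn": [0, 0, 0], "jaw": -1}, {"delta_pos": [0, 0, 0.4], "turn": [0, 0, 0], "jaw": -1}, {"delta_pos": [0, 0, 0.3], "turn": [0, 0, 0], "jaw": -1}, {"delta_pos": [0, 0, 0.2], "turn": [0, 0, 0], "jaw": -1}, {"delta_pos": [0, 0, 0], "turn": [0, 0, 0], "jaw": -1}]}}

```text
clock: 15.65
tcp_pos: [0.5707, 0.0269, 0.1458]
tcp_rot: [-180.0, 0.0, 87.3]
ft_force: [-0.0, -0.6, -1.7]
gripper_width: 0.0106
grasp_force: 59.9
```

{"name": "move_arm", "arguments": {"moves": [{"delta_pos": [0, 0, 0.1], "turn": [0, 0, 0], "jaw": -1}, {"delta_pos": [0, 0, 0.1], "turn": [0, 0, 0], "jaw": -1}, {"delta_pos": [0, 0, 0.1], "turn": [0, 0, 0], "jaw": -1}, {"delta_pos": [0, 0, 0.1], "turn": [0, 0, 0], "jaw": -1}, {"delta_pos": [0, 0, 0], "turn": [0, 0, 0], "jaw": -1}, {"delta_pos": [0, 0, 0], "turn": [0, 0, 0], "jaw": -1}, {"delta_pos": [0, 0, 0], "turn": [0, 0, 0], "jaw": -1}, {"delta_pos": [0, 0, 0], "turn": [0, 0, 0], "jaw": -1}]}}

```text
clock: 16.32
tcp_pos: [0.571, 0.0269, 0.1424]
tcp_rot: [180.0, -0.0, 87.3]
ft_force: [0.2, -0.1, -0.5]
gripper_width: 0.0107
grasp_force: 59.9
```

No contact force with the rim already below the column top, so it is aligned. Pressing on.

{"name": "move_arm", "arguments": {"moves": [{"delta_pos": [0, 0, 0.1], "turn": [0, 0, 0], "jaw": -1}, {"delta_pos": [0, 0, 0.1], "turn": [0, 0, 0], "jaw": -1}, {"delta_pos": [0, 0, 0.1], "turn": [0, 0, 0], "jaw": -1}, {"delta_pos": [0, 0, 0.1], "turn": [0, 0, 0], "jaw": -1}, {"delta_pos": [0, 0, 0.1], "turn": [0, 0, 0], "jaw": -1}, {"delta_pos": [0, 0, 0], "turn": [0, 0, 0], "jaw": -1}, {"delta_pos": [0, 0, 0], "turn": [0, 0, 0], "jaw": -1}, {"delta_pos": [0, 0, 0], "turn": [0, 0, 0], "jaw": -1}]}}

```text
clock: 16.98
tcp_pos: [0.5721, 0.0269, 0.1387]
tcp_rot: [179.8, -0.0, 87.3]
ft_force: [-0.2, -0.2, 7.7]
gripper_width: 0.0107
grasp_force: 61.0
```

{"name": "move_arm", "arguments": {"moves": [{"delta_pos": [0, 0, 0.1], "turn": [0, 0, 0], "jaw": -1}, {"delta_pos": [0, 0, 0.1], "turn": [0, 0, 0], "jaw": -1}, {"delta_pos": [0, 0, 0.1], "turn": [0, 0, 0], "jaw": -1}, {"delta_pos": [0, 0, 0.1], "turn": [0, 0, 0], "jaw": -1}, {"delta_pos": [0, 0, 0], "turn": [0, 0, 0], "jaw": -1}, {"delta_pos": [0, 0, 0], "turn": [0, 0, 0], "jaw": -1}, {"delta_pos": [0, 0, 0], "turn": [0, 0, 0], "jaw": -1}, {"delta_pos": [0, 0, 0], "turn": [0, 0, 0], "jaw": -1}]}}

```text
clock: 17.65
tcp_pos: [0.572, 0.0269, 0.1342]
tcp_rot: [179.9, -0.0, 87.3]
ft_force: [-0.2, -0.3, 5.8]
gripper_width: 0.0103
grasp_force: 60.8
```

{"name": "move_arm", "arguments": {"moves": [{"delta_pos": [0, 0, 0.15], "turn": [0, 0, 0], "jaw": -1}, {"delta_pos": [0, 0, 0.15], "turn": [0, 0, 0], "jaw": -1}, {"delta_pos": [0, 0, 0.15], "turn": [0, 0, 0], "jaw": -1}, {"delta_pos": [0, 0, 0.1], "turn": [0, 0, 0], "jaw": -1}, {"delta_pos": [0, 0, 0.1], "turn": [0, 0, 0], "jaw": -1}, {"delta_pos": [0, 0, 0], "turn": [0, 0, 0], "jaw": -1}, {"delta_pos": [0, 0, 0], "turn": [0, 0, 0], "jaw": -1}, {"delta_pos": [0, 0, 0], "turn": [0, 0, 0], "jaw": -1}]}}

```text
clock: 18.32
tcp_pos: [0.5707, 0.0268, 0.1266]
tcp_rot: [-180.0, 0.0, 87.3]
ft_force: [2.0, -0.3, -2.3]
gripper_width: 0.0106
grasp_force: 59.9
```

{"name": "move_arm", "arguments": {"moves": [{"delta_pos": [0, 0, 0.1], "turn": [0, 0, 0], "jaw": -1}, {"delta_pos": [0, 0, 0.1], "turn": [0, 0, 0], "jaw": -1}, {"delta_pos": [0, 0, 0.1], "turn": [0, 0, 0], "jaw": -1}, {"delta_pos": [0, 0, 0.1], "turn": [0, 0, 0], "jaw": -1}, {"delta_pos": [0, 0, 0], "turn": [0, 0, 0], "jaw": -1}, {"delta_pos": [0, 0, 0], "turn": [0, 0, 0], "jaw": -1}, {"delta_pos": [0, 0, 0], "turn": [0, 0, 0], "jaw": -1}, {"delta_pos": [0, 0, 0], "turn": [0, 0, 0], "jaw": -1}]}}

```text
clock: 18.98
tcp_pos: [0.5707, 0.0269, 0.1259]
tcp_rot: [179.9, -0.0, 87.3]
ft_force: [-8.9, 0.2, 23.6]
gripper_width: 0.0105
grasp_force: 63.5
```

Seated at TCP z 0.126, as computed, with 24 N. I add a little pressure and verify.

{"name": "move_arm", "arguments": {"moves": [{"delta_pos": [0, -0.03, 0.05], "turn": [0, 0, 0], "jaw": -1}, {"delta_pos": [0, 0, 0.05], "turn": [0, 0, 0], "jaw": -1}, {"delta_pos": [0, 0, 0], "turn": [0, 0, 0], "jaw": -1}, {"delta_pos": [0, 0, 0], "turn": [0, 0, 0], "jaw": -1}, {"delta_pos": [0, 0, 0], "turn": [0, 0, 0], "jaw": -1}, {"delta_pos": [0, 0, 0], "turn": [0, 0, 0], "jaw": -1}, {"delta_pos": [0, 0, 0], "turn": [0, 0, 0], "jaw": -1}, {"delta_pos": [0, 0, 0], "turn": [0, 0, 0], "jaw": -1}]}}

```text
clock: 19.65
tcp_pos: [0.5707, 0.0268, 0.1259]
tcp_rot: [179.9, -0.0, 87.3]
ft_force: [-9.9, -0.9, 30.2]
gripper_width: 0.0109
grasp_force: 64.4
```

```bash
python3 - <<'E'
from m import *
s=r.sense(); T=np.array(s['tcp_pos']); print(T,s['tcp_rot'],s['gripper_width'],s['ft_force'])
im,d=r.capture('side'); P=cloud('side',d); z=P[...,2]
m=(d>0)&(np.hypot(P[...,0]-.572,P[...,1]-.029)<.05)&(abs(z-.102)<.006); Q=P[m]; print(len(Q),Q[:,2].mean(),rect(Q))
m=(d>0)&(np.hypot(P[...,0]-.471,P[...,1]-.05)<.025)&(abs(z-.1)<.017); print('knob',P[m].mean(0),rect(P[m]))
u=proj('side',T).astype(int); c=im[u[1]-50:u[1]+100,u[0]-100:u[0]+100]; cv2.imwrite('pics/f.png',cv2.resize(c,(800,600),interpolation=3))
E
```

```text
[0.5707 0.0268 0.1259] [179.8763  -0.0087  87.3357] 0.010932946093238301 [-9.8649 -0.8802 30.2088]
363 0.10187830634608024 (array([571.4,  29.9]), array([48.6, 67.9]), 88.9)
knob [0.4707 0.053  0.1026] (array([471.3,  50.6]), array([24.1, 23.7]), 1.1)
```

View pics/f.png

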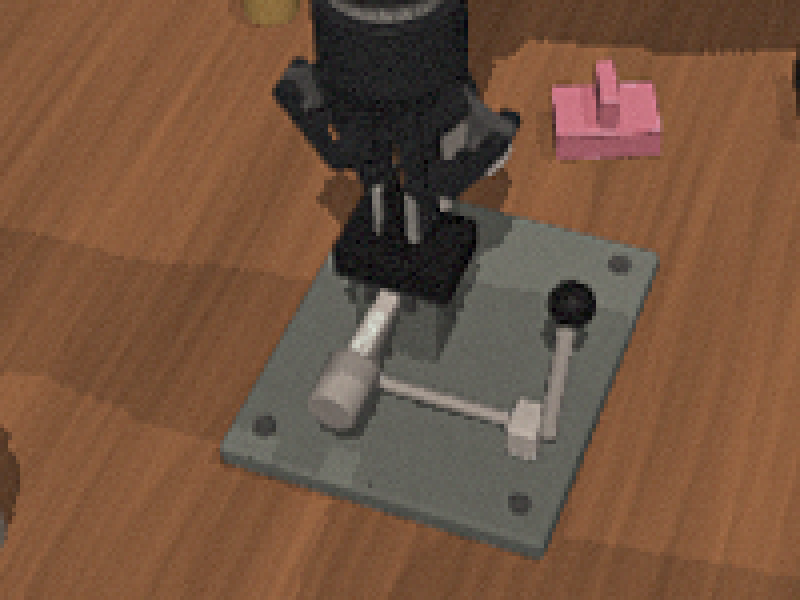

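The cover sits level and square on the column (crop 405,255). Its top face reads 0.102 m, against 0.104 less the camera's 2 mm bias. The lever is arrested and the push is 30 N, so I hand in.

```bash
python3 -c "
from workcell import r
print(r.job_done())"
```

```text
the job is handed in; nothing more can be done
None
```

I swung the lever fully over and back with the beam level again, snapped the small black cover fully home on the column, and handed in at about 20 s while still gripping it and pressing down with about 30 N.

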